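# Close up the leak-test block

### The job

Swing the clamp lever of the leak-test block all the way back, set the larger of the two knobbed covers on the open chamber and press it down until its flange sits level on the rim. Then swing the lever shut over the cover and let go; leave everything else on the bench where it is.

Things in the scene. Friction and masses are not known exactly. Their poses are not given: they have to be found in the camera images.
- chamber_rim (a point): centre of the open mouth of the round steel chamber on the fixed leak-test block, level with its rim's top, 75 mm above the table. Chamber 68 mm outside, 60 mm inside diameter. z is up, -x points to where the clamp lever's handle lies when shut, +x to its hinge.
- seal (a joint): travel (m) of the black seal ring inside the chamber's mouth: 0 = up, holding an unpressed cover 6 mm proud of the rim; 0.006 = pushed down, cover home. It is stiff: it goes down under a steady push of 6 to 10 N (a short tap moves it only part way) and stays down.
- clamp (a joint): angle of the clamp lever on the leak-test block (rad): 0 = shut, lying level over the chamber with its handle on the -x side; grows as the handle is swung up and back over the hinge; 1.57 = upright; stop at 2.0. The hinge is stiff (2 to 5 N at the handle) and the lever stays where it is left.
- clamp_hinge (a point): point on the clamp lever's hinge axis midway between the hinge ears, 87 mm above the table, 60 mm in +x of the chamber's centre; the point does not turn with the lever, its y axis is the hinge axis.
- clamp_grip (a point): middle of the clamp lever's handle: a level round black cross bar 14 mm thick along this point's y axis, joining the ends of two flat steel arms 138 mm from the hinge axis; 46 mm of it is free between the arms. Shut, the arms (8 wide, 10 high) pass either side of the cover's knob, 1 mm above a seated flange. Turns with the lever.
- test_block: the fixed leak-test block: aluminium base 160 x 110 x 30 mm with a steel chamber on it, hinge ears and lever; origin on the table straight below the chamber's centre, axes as for chamber_rim.
- cover: the larger loose cover, origin at the centre of its underside, z up. From below: plug 56 mm across, 10 mm high (tapered foot); flange 76 mm across, 6 mm thick; central black knob 22 mm across, 28 mm high, top 44 mm above the origin. Starts on its plug on the bench; fully home its origin is 10 mm below the chamber_rim point. 0.1 to 0.2 kg.
- small_cover: the smaller loose cover, of the same material, same form and same knob, but flange 52 mm and plug 38 mm in diameter; it belongs to another block. Origin at the centre of its underside.
- can_a: bystander: the taller closed spray can (56 mm across, 170 mm tall). Origin at the centre of its underside.
- can_b: bystander: the shorter closed spray can (56 mm across, 150 mm tall). Origin at the centre of its underside.
- cup: bystander: open grey plastic cup (64 mm across, 50 mm tall). Origin at the centre of its underside.
- socket: bystander: steel wrench socket standing on end (26 mm across, 36 mm tall). Origin at the centre of its underside.
- screwdriver: bystander: screwdriver lying flat (180 mm long, origin under its middle).
- wrench: bystander: open-ended wrench lying flat (170 mm long, origin under its middle).

How it is judged:
By the outcome, as a careful person would: the job done as asked, in the order asked, and still so for the second after the job is handed in, with the robot touching nothing.
It also fails if it takes over 72 s, if anything falls off the work surface, if the arm or the gripper's body presses on something with over 40 N, if the wrist force passes 120 N, or if a joint passes its speed limit or range.

### The arm

A 6-joint arm with a two-finger parallel gripper is mounted at the origin on the work surface. World frame = base frame: x ahead of the robot, y to its left, z up, the work surface at z = 0. Lengths are in m, angles in rad, forces in N, time in s.
With the tool pointing down it reaches from about 0.3 to 0.85 m from the base axis. Payload 4.2 kg.
Tool frame: the origin (TCP) lies between the finger pads; the fingertips stand 19 mm ahead of it and the grasp point (between the pads) is the TCP (r.tips_ahead is the distance from the TCP to the fingertips, in m); z points along the fingers, y is the line along which they close (so a half turn about z gives the same grasp; the last joint's range is limited). The gripper opens to 91 mm and grips with 3 to 60 N. Pads are 32 mm wide; open, the fingers measure 118 mm over their backs; the gripper's body (76 mm by 178 mm) begins 60 mm behind the grasp point.
Start: joints at [1.289, 0.32, 1.565, -0, 1.257, -0.02], TCP at [0.149, 0.555, 0.233] pointing down, gripper open.
Joint ranges: [-3.11, 3.11], [-0.84, 2.01], [0.21, 2.61], [-1.34, 4.49], [0.05, 2.63], [-2.56, 2.56]. Speed limits (rad/s): [2.57, 2.57, 3.14, 3.14, 3.14, 3.14].

### API

Orientations are given as a rotation vector (axis times angle).
In Python, from rig import r gives the robot as it stands.
- The arm moves only by the tool apply_moves, never from a script. Its argument "moves" is a list of rows, each a list of 7 numbers: the shift along the tool's x, y, z in mm, then the turn, a rotation vector about the tool's x, y, z in rad, then the finger opening in mm, from 0 to 91.2. In form: [[x, y, z, ax, ay, az, gripper], ...]. A call has 1 to 12 rows; each row is the pose to reach, as a shift and turn from the pose commanded when the call began, along the tool's axes at that moment; what a row does not reach only later rows make up. A row lasts 1/8 s, in which the tool goes at most 62.5 mm and 10.7 degrees, less where a joint would pass 70% of its speed; a pose out of reach is approached as far as the arm can. A call with a gripper value outside its range is refused whole. The fingers move at their own pace and stop on an object; "grip_force" is the grip in N (left out, the last holds). Time passes only in rows, so rows that repeat a pose let the fingers close. It gives the time, the measured TCP pose, the force, the opening and the grip force at its end, in the units of the state.
- r.state(): the state, without advancing time (a new reading comes with each control period).
- r.grab_frame(name): name is "scene" or "top" or "wrist"; returns the picture (420x560x3 uint8, red, green, blue); there is no depth.
- r.camera_model(name): a dict with "fx", "fy", "cx", "cy" (pixels), "R" (3x3) and "t" (3): a world point X has camera coordinates R X + t; the wrist camera has in their place "mount" (4x4, takes a point from camera to tool coordinates, whose origin is the TCP and whose axes are the flange's). Camera axes: x right, y down, z forward; pixel columns grow to the right and rows downward; lengths in m; the calibration is good to about 2 mm. The wrist camera is an equidistant fisheye: a pixel r from the principal point sees the ray r / f radians off the axis. A picture is of the moment at which its call begins: read the wrist's pose just before it. camera_model takes no time and is no camera call.
- r.finish_job(): hands the job in; it is judged then, once.
Trained networks look in the newest picture that a camera, given by its name, has taken for a name from the list of things; names that differ only in an ending like _2 or _b are one class to them, and where a whole thing is asked for, a point or a joint stands for the part that bears it (a point fixed in the world has none). Each returns a list of dicts, best first, with "confidence" (0 to 1); they miss things now and then, are a little off and sometimes report something else, mostly with a low value. They report only what shows in the picture. A call takes as long as a camera call.
- r.spot_in(camera, query): "point" ([x, y, z] in m, in the coordinates of the camera as it stood for that picture, good to about 4 mm: the middle of the surface that is visible of it).
- r.landmark_of(camera, query): "point" ([x, y, z] in m, in the coordinates of the camera as it stood for that picture, good to about 4 mm: a listed point, or the origin of a listed thing).
The state is a dict: "time": time; "q": joint angles; "qd": joint speeds; "joint_torque": joint torques, N m; "position": TCP position; "tool_rot": TCP orientation; "wrist_force": force on the tool from outside, world axes, zero at the start; "moment": the same for the moment, N m; "width": finger opening in m; "finger_force": force on a finger pad.
Only numpy, scipy, OpenCV 4.12 (cv2) and the standard library are available. Lean on these libraries where they do the work, as an engineer would, in place of code of your own. Each camera call takes 0.05 s, during which the arm holds its last target. There are 200 camera calls.

## Working session

There is one attempt and no reset: what is moved stays moved. The work goes in short steps, Python scripts to look and compute and a tool call to move; the robot and the scene stay as the last step left them, time stands still between calls to the robot, and variables do not carry over. Pictures are saved under pics/ and viewed, at most 10 in all, crops included, and the job is handed in when it is done.

Besides the shell and the picture viewer there is one more tool, called after "Call:" in YAML: its name, and indented under it one key for each argument. apply_moves: Moves the arm, as the interface text tells. Its arguments: {"type":"object","properties":{"moves":{"type":"array","items":{"type":"array","items":{"type":"number"}}},"grip_force":{"type":"number"}},"required":["moves"]}

```bash
mkdir -p pics; cat > h.py <<'E'
from rig import r
import numpy as np, cv2
from scipy.spatial.transform import Rotation as Ro
def snap(c,fn=None):
    s=r.state(); im=r.grab_frame(c)
    if fn: cv2.imwrite('pics/'+fn,im[:,:,::-1])
    return s
def toworld(c,p,s):
    m=r.camera_model(c); p=np.array(p)
    if c=='wrist':
        M=np.array(m['mount']); q=M[:3,:3]@p+M[:3,3]
        return Ro.from_rotvec(s['tool_rot']).as_matrix()@q+np.array(s['position'])
    return np.array(m['R']).T@(p-np.array(m['t']))
def pix(c,p):
    m=r.camera_model(c); return np.round([m['fx']*p[0]/p[2]+m['cx'],m['fy']*p[1]/p[2]+m['cy']])
def find(c,names,s,k=2,f='landmark_of'):
    for n in names:
        for d in getattr(r,f)(c,n)[:k]:
            print(c,n,round(d['confidence'],2),np.round(toworld(c,d['point'],s)*1000), pix(c,d['point']) if c!='wrist' else '')
E
python3 - <<'E'
from h import *
for c in ['top','scene']:
    s=snap(c,c+'1.png')
    find(c,['chamber_rim','clamp_hinge','clamp_grip','cover','small_cover','can_a','cup','socket','screwdriver','wrench'],s,3 if c=='top' else 2)
print(r.state()['tool_rot'],r.state()['time'])
E
```

```text
top chamber_rim 0.64 [562.  -0.  72.] [288. 211.]
top clamp_hinge 0.73 [561.   0.   1.] [288. 216.]
top clamp_hinge 0.56 [619.  -5.  88.] [290. 185.]
top clamp_hinge 0.52 [ 680. -269.    1.] [394. 169.]
top clamp_grip 0.66 [487.  17. 115.] [281. 241.]
top clamp_grip 0.36 [384. -17.   0.] [296. 288.]
top cover 0.77 [511. 246.   4.] [190. 236.]
top cover 0.59 [ 680. -267.    1.] [393. 169.]
top small_cover 0.77 [ 488. -288.   -0.] [406. 245.]
top can_a 0.92 [653. 386.   2.] [138. 181.]
top can_a 0.64 [703. 274.  -5.] [183. 163.]
top cup 0.68 [ 683. -268.    1.] [394. 168.]
top cup 0.4 [703. 276.  -2.] [182. 163.]
top socket 0.41 [385. -17.  -2.] [296. 287.]
top screwdriver 0.61 [775.   9.   0.] [285. 135.]
top wrench 0.59 [ 463. -385.    0.] [447. 255.]
top wrench 0.23 [655. 385.   1.] [139. 181.]
scene chamber_rim 0.95 [558.   2.  76.] [272. 217.]
scene clamp_hinge 0.57 [620. -12.  86.] [287. 228.]
scene clamp_grip 0.83 [491.   9. 112.] [255. 194.]
scene cover 0.9 [514. 248.   1.] [315. 192.]
scene cover 0.42 [774.  11.  -2.] [340. 279.]
scene small_cover 0.91 [ 490. -293.   -1.] [166. 290.]
scene can_a 0.68 [700. 273.  -4.] [371. 215.]
scene cup 0.55 [ 685. -274.    3.] [228. 332.]
scene socket 0.49 [386. -19.  -1.] [223. 215.]
scene screwdriver 0.6 [386. -24.  -1.] [222. 216.]
scene screwdriver 0.58 [772.  11.  -4.] [340. 279.]
scene wrench 0.86 [ 467. -389.   -1.] [123. 309.]
[4.09988792e-01 3.11468220e+00 1.98727578e-04] 1.1
```

```bash
python3 -c "
import cv2,numpy as np
a=cv2.imread('pics/top1.png');b=cv2.imread('pics/scene1.png')
print(a.shape)"
```

```text
(420, 560, 3)
```

View pics/top1.png

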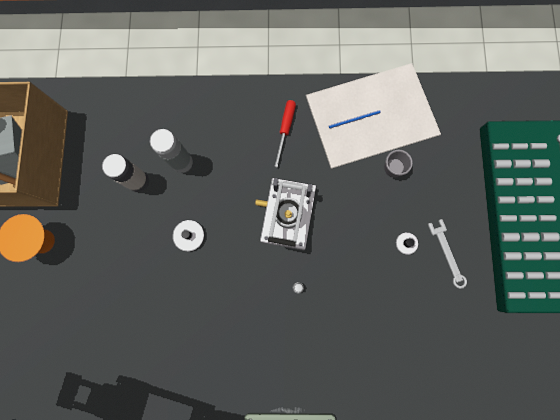

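View pics/scene1.png

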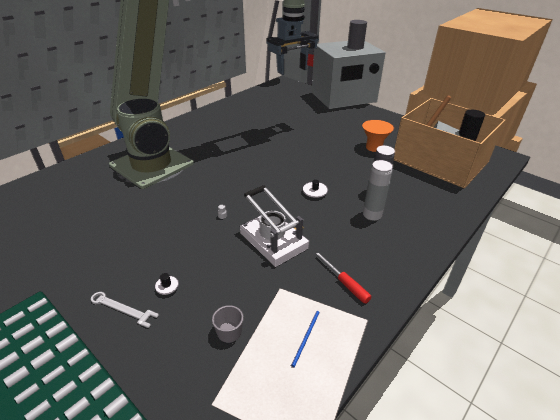

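The block stands near (560, 0) with the lever part open: its grip is near (489, 13, 113). The large white cover is at top px (190, 236), the small one at (407, 243), and the way between them is clear. Next I'll move above the block and measure with the wrist camera.

```bash
cat >> h.py <<'E'
def goto(pos,yaw):  # mm, angle of tool y in world deg, tool down
    s=r.state(); R0=Ro.from_rotvec(s['tool_rot']); p=np.array(s['position'])*1000
    y=np.array([np.cos(np.radians(yaw)),np.sin(np.radians(yaw)),0]); z=np.array([0,0,-1.]); x=np.cross(y,z)
    R=Ro.from_matrix(np.c_[x,y,z])
    print('shift',np.round(R0.inv().apply(np.array(pos)-p),1),'turn',np.round((R0.inv()*R).as_rotvec(),3))
E
python3 - <<'E'
from h import *
print(np.round(r.camera_model('wrist')['mount'],3))
goto([470,40,330],-8)
E
```

```text
[[ 0.001 -0.96  -0.281  0.08 ]
 [ 1.     0.001 -0.    -0.001]
 [ 0.001 -0.281  0.96  -0.152]
 [ 0.     0.     0.     1.   ]]
shift [-443.6 -414.7  -97.1] turn [ 0.    -0.     1.449]
```

Call:
apply_moves:
  moves:
    - [-443,-415,-97,0,0,1.449,91]
    - [-443,-415,-97,0,0,1.449,91]
    - [-443,-415,-97,0,0,1.449,91]
    - [-443,-415,-97,0,0,1.449,91]
    - [-443,-415,-97,0,0,1.449,91]
    - [-443,-415,-97,0,0,1.449,91]
    - [-443,-415,-97,0,0,1.449,91]
    - [-443,-415,-97,0,0,1.449,91]
    - [-443,-415,-97,0,0,1.449,91]
    - [-443,-415,-97,0,0,1.449,91]
    - [-443,-415,-97,0,0,1.449,91]
    - [-443,-415,-97,0,0,1.449,91]

```text
time: 2.6
position: [0.4688, 0.0402, 0.3297]
tool_rot: [-2.371, -2.059, 0.0]
wrist_force: [-0.0, -0.5, -0.3]
width: 0.0914
finger_force: 0.0
```

```bash
python3 - <<'E'
from h import *
s=snap('wrist','w1.png'); print(s['time'],np.round(s['position'],3),np.round(s['q'],2),s['wrist_force'])
find('wrist',['chamber_rim','clamp_hinge','clamp_grip','test_block','cover'],s,2)
for c in ['top','scene']:
    s=snap(c); find(c,['chamber_rim','clamp_hinge','clamp_grip','test_block'],s,2)
E
```

```text
2.6 [0.469 0.04  0.33 ] [0.06 0.1  1.61 0.   1.43 0.2 ] [-0.03394336 -0.48239201 -0.29056725]
wrist chamber_rim 0.63 [558.  -1.  74.] 
wrist clamp_hinge 0.64 [617. -10.  89.] 
wrist clamp_grip 0.77 [485.  12. 121.] 
wrist test_block 0.65 [562.   3.  -1.] 
wrist cover 0.93 [511. 246.   0.] 
top chamber_rim 0.69 [562.   2.  77.] [288. 210.]
top chamber_rim 0.49 [ 488. -288.    0.] [406. 245.]
top clamp_hinge 0.32 [487.  18. 117.] [280. 241.]
top clamp_grip 0.53 [487.  17. 117.] [281. 241.]
top test_block 0.56 [559.  -2.  -0.] [289. 217.]
scene chamber_rim 0.64 [560.   4.  75.] [273. 217.]
scene clamp_hinge 0.64 [623.  -9.  83.] [288. 228.]
scene clamp_hinge 0.64 [490.  11. 114.] [255. 193.]
scene clamp_grip 0.63 [489.  13. 114.] [256. 193.]
scene test_block 0.71 [561.  -1.   4.] [272. 239.]
```

View pics/w1.png

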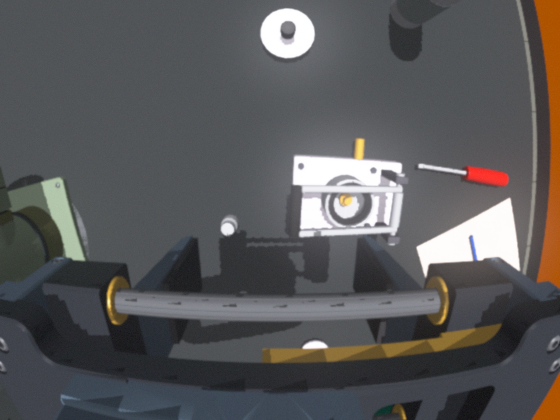

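```bash
python3 - <<'E'
from h import *
goto([487,13,180],-9.5);goto([487,13,116],-9.5)
E
```

```text
shift [-24.1  21.2 149.9] turn [ 0.    -0.     0.026]
shift [-24.1  21.2 213.9] turn [ 0.    -0.     0.026]
```

Call:
apply_moves:
  moves:
    - [-24,21,60,0,0,0.026,44]
    - [-24,21,120,0,0,0.026,44]
    - [-24,21,150,0,0,0.026,44]
    - [-24,21,150,0,0,0.026,44]
    - [-24,21,150,0,0,0.026,44]

```text
time: 4.03
position: [0.488, 0.0132, 0.1815]
tool_rot: [2.397, 2.028, 0.004]
wrist_force: [0.8, 0.2, 0.5]
width: 0.0452
finger_force: 0.0
```

```bash
python3 - <<'E'
from h import *
s=snap('wrist','w2.png'); print(s['time'],np.round(s['position'],3),s['wrist_force'],s['width'])
find('wrist',['chamber_rim','clamp_hinge','clamp_grip','test_block','cover'],s,2)
find('wrist',['clamp_grip'],s,2,'spot_in')
E
```

```text
4.025 [0.488 0.013 0.181] [0.7878361  0.23362095 0.45507733] 0.0451596001350384
wrist chamber_rim 0.85 [558.   4.  76.] 
wrist clamp_hinge 0.97 [621. -11.  88.] 
wrist clamp_hinge 0.55 [558.  -3.  75.] 
wrist clamp_grip 0.79 [482.  13. 119.] 
wrist test_block 0.55 [561.   3.  -2.] 
wrist cover 0.25 [617. -12.  89.] 
wrist clamp_grip 0.89 [536.  13. 109.]
```

View pics/w2.png

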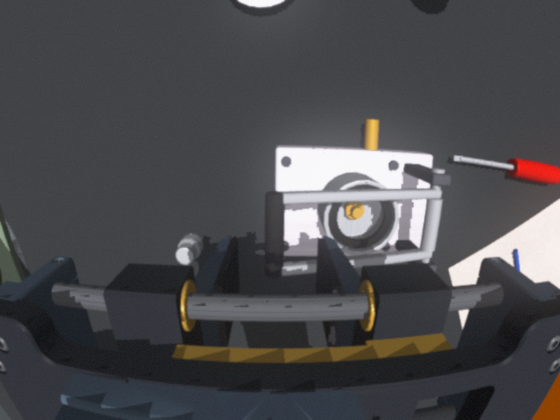

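```bash
cat >> h.py <<'E'
def proj(P,s):
    m=r.camera_model('wrist');M=np.array(m['mount'])
    p=Ro.from_rotvec(s['tool_rot']).inv().apply(np.array(P)/1000-np.array(s['position']))
    c=M[:3,:3].T@(p-M[:3,3]); th=np.arctan2(np.hypot(c[0],c[1]),c[2]); a=np.arctan2(c[1],c[0])
    return np.round([m['fx']*th*np.cos(a)+m['cx'],m['fy']*th*np.sin(a)+m['cy']],1)
E
python3 - <<'E'
from h import *
s=r.state(); u=np.array([.986,-.165,0]);v=np.array([.165,.986,0])
h=np.array([620,-9.5,87])
for a in [.15,.21,.27]:
    b=h+138*np.array([-np.cos(a)*u[0],-np.cos(a)*u[1],np.sin(a)])
    print(a,b.round(),[proj(b+v*k,s) for k in (-31,-27,0,27,31)])
print('rim',proj([560,1,75],s),[proj(np.array([560,1,75])+34*w,s) for w in (u,-u,v,-v)])
E
```

```text
0.15 [485.  13. 108.] [array([275.7, 270.1]), array([275.7, 265.4]), array([275.7, 232.1]), array([275.6, 196.2]), array([275.6, 190.7])]
0.21 [487.  13. 116.] [array([277.6, 274.8]), array([277.6, 270.1]), array([277.7, 235.9]), array([277.8, 198.9]), array([277.8, 193.2])]
0.27 [489.  12. 124.] [array([280.4, 279.9]), array([280.4, 275. ]), array([280.6, 239.9]), array([280.8, 201.7]), array([280.8, 195.9])]
rim [364.7 218.4] [array([401.4, 218.4]), array([325.5, 218.5]), array([367.4, 179. ]), array([361.3, 255.2])]
```

Projecting the modelled bar into the picture gives col 277, rows 193–275. The bar shows at col 275, rows 192–275, so the fit is good. Going down and gripping it.

Call:
apply_moves:
  moves:
    - [0,-2,40,0,0,0,44]
    - [0,-2,66,0,0,0,44]
    - [0,-2,66,0,0,0,44]
    - [0,-2,66,0,0,0,8]
    - [0,-2,66,0,0,0,8]
    - [0,-2,66,0,0,0,8]
    - [0,-2,66,0,0,0,8]
    - [0,-2,66,0,0,0,8]
  grip_force: 12

```text
time: 5.38
position: [0.486, 0.0135, 0.1145]
tool_rot: [2.397, 2.028, 0.004]
wrist_force: [2.5, -0.8, 0.6]
width: 0.0136
finger_force: 12.0
```

Call:
apply_moves:
  moves:
    - [0,3,-13,0,0,0,8]
    - [0,8,-26,0,0,0,8]
    - [0,14,-38,0,0,0,8]
    - [0,21,-50,0,0,0,8]
    - [0,30,-61,0,0,0,8]
    - [0,39,-71,0,0,0,8]
    - [0,49,-80,0,0,0,8]
    - [0,61,-88,0,0,0,8]
    - [0,73,-95,0,0,0,8]
    - [0,85,-100,0,0,0,8]
    - [0,85,-100,0,0,0,8]
  grip_force: 25

```text
time: 6.75
position: [0.5687, -0.0015, 0.2171]
tool_rot: [2.397, 2.029, -0.001]
wrist_force: [-5.5, -3.5, 10.3]
width: 0.0133
finger_force: 25.0
```

Call:
apply_moves:
  moves:
    - [0,13,-4,0,0,0,8]
    - [0,26,-7,0,0,0,8]
    - [0,40,-9,0,0,0,8]
    - [0,54,-10,0,0,0,8]
    - [0,67,-8,0,0,0,8]
    - [0,81,-6,0,0,0,8]
    - [0,94,-2,0,0,0,8]
    - [0,107,2,0,0,0,8]
    - [0,107,2,0,0,0,8]
    - [0,110,3,0,0,0,8]
    - [0,110,3,0,0,0,8]

```text
time: 8.12
position: [0.6753, -0.0202, 0.2128]
tool_rot: [-2.398, -2.029, 0.007]
wrist_force: [-7.7, -3.5, 3.7]
width: 0.0134
finger_force: 25.0
```

Call:
apply_moves:
  moves:
    - [0,3,2,0,0,0,8]
    - [0,6,3,0,0,0,8]
    - [0,6,3,0,0,0,8]

```text
time: 8.5
position: [0.6756, -0.0203, 0.2125]
tool_rot: [-2.391, -2.024, 0.019]
wrist_force: [-25.1, -2.1, 20.2]
width: 0.0135
finger_force: 25.0
```

That's the stop. I'll ease off, open, lift and look.

Call:
apply_moves:
  moves:
    - [0,-6,-3,0,0,0,8]
    - [0,-6,-3,0,0,0,44]
    - [0,-6,-3,0,0,0,44]
    - [0,-6,-3,0,0,0,44]
    - [0,-6,-40,0,0,0,44]
    - [0,-6,-90,0,0,0,60]
    - [0,-66,-110,0,0,0,60]
    - [0,-120,-110,0,0,0,60]
    - [0,-180,-110,0,0,0,60]
    - [0,-200,-110,0,0,0,60]
    - [0,-200,-110,0,0,0,60]

```text
time: 9.88
position: [0.4852, 0.0137, 0.3188]
tool_rot: [2.396, 2.03, 0.003]
wrist_force: [0.5, -0.1, 0.1]
width: 0.06
finger_force: 0.0
```

```bash
python3 - <<'E'
from h import *
s=snap('wrist','w3.png'); print(s['time'],np.round(s['position'],3),s['wrist_force'],s['width'])
find('wrist',['chamber_rim','clamp_hinge','clamp_grip','test_block','cover'],s,2)
for c in ['scene','top']:
    t=snap(c); find(c,['chamber_rim','clamp_grip','cover','clamp_hinge'],t,1)
c=[512,247]
goto([430,225,270],80);goto([c[0],c[1],130],80)
E
```

```text
9.875 [0.485 0.014 0.319] [ 0.54253766 -0.13945756  0.07838641] 0.060036430616845056
wrist chamber_rim 0.64 [560.   0.  74.] 
wrist clamp_hinge 0.64 [619. -12.  87.] 
wrist clamp_grip 0.84 [669. -20. 213.] 
wrist test_block 0.72 [562.   3.  -1.] 
wrist cover 0.87 [508. 246.   2.] 
scene chamber_rim 0.57 [560.   0.  77.] [272. 217.]
scene clamp_grip 0.85 [679. -21. 209.] [306. 199.]
scene cover 0.48 [512. 246.  -1.] [314. 193.]
scene clamp_hinge 0.79 [622. -10.  89.] [288. 227.]
top clamp_grip 0.58 [674. -18. 212.] [297. 144.]
top cover 0.67 [508. 248.   4.] [189. 237.]
shift [199.5 -90.   47.9] turn [ 0.    -0.    -1.562]
shift [234.8 -12.8 187.9] turn [ 0.    -0.    -1.562]
```

View pics/w3.png

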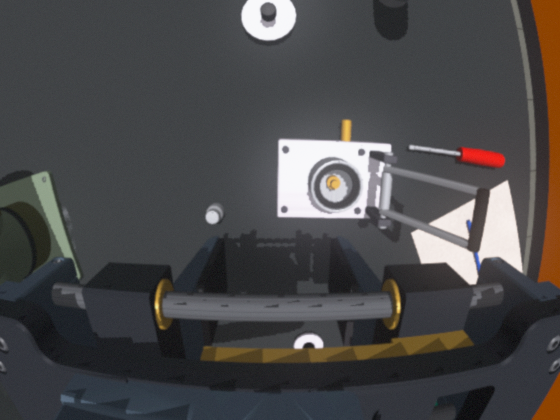

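Lever is fully back (bar near px (480, 218)), and the chamber is open at px (334, 184). I'll refine the rim centre by circle fit, then go above the cover.

```bash
cat >> h.py <<'E'
def fitcircle(fn,s,c0,z,rads,span=8):
    g=cv2.GaussianBlur(cv2.imread('pics/'+fn,0),(3,3),0).astype(np.float32)
    G=np.hypot(cv2.Sobel(g,cv2.CV_32F,1,0),cv2.Sobel(g,cv2.CV_32F,0,1)); res=[]
    t=np.linspace(0,2*np.pi,72,endpoint=False)
    for dx in np.arange(-span,span+.1,1):
        for dy in np.arange(-span,span+.1,1):
            sc=0
            for rad in rads:
                P=[proj([c0[0]+dx+rad*np.cos(a),c0[1]+dy+rad*np.sin(a),z],s) for a in t]
                P=np.array(P,np.float32)
                sc+=np.minimum(cv2.remap(G,P[:,:1],P[:,1:],cv2.INTER_LINEAR),150).mean()
            res.append((sc,c0[0]+dx,c0[1]+dy))
    res.sort(reverse=True); w=np.array(res[:12]); print('fit',np.round(res[:4],1),np.average(w[:,1:],axis=0,weights=w[:,0]-w[-1,0]+1e-3).round(1))
E
python3 - <<'E'
from h import *
s=r.state()
fitcircle('w3.png',s,[560,1],75,[34,30])
fitcircle('w3.png',s,[510,247],16,[38])
goto([510,247,200],80)
E
```

```text
Traceback (most recent call last):
  File "h.py", line 38, in fitcircle
    P=[proj([c0[0]+dx+rad*np.cos(a),c0[1]+dy+rad*np.sin(a),z],s) for a in t]
       ~~~~^^^^^^^^^^^^^^^^^^^^^^^^^^^^^^^^^^^^^^^^^^^^^^^^^^^^^
  File "h.py", line 26, in proj
    m=r.camera_model('wrist');M=np.array(m['mount'])
ValueError: time passes only in moves, steps and waits
```

```bash
sed -i "s/    m=r.camera_model('wrist');M=np.array(m\['mount'\])/    m=WM;M=np.array(m['mount'])/" h.py; sed -i "s/^def proj/WM=r.camera_model('wrist')\ndef proj/" h.py
python3 - <<'E'
from h import *
s=r.state()
fitcircle('w3.png',s,[560,1],75,[34,30])
fitcircle('w3.png',s,[510,247],16,[38])
goto([510,247,200],80)
E
```

```text
fit [[260.5 559.    2. ]
 [257.5 556.    4. ]
 [257.  557.    4. ]
 [257.  558.    1. ]] [557.6   2.1]
fit [[111.9 511.  243. ]
 [111.6 510.  244. ]
 [111.2 511.  244. ]
 [111.  512.  244. ]] [510.9 244.4]
shift [234.4 -14.7 117.9] turn [ 0.    -0.    -1.562]
```

Call:
apply_moves:
  moves:
    - [60,-15,0,0,0,-0.18,60]
    - [120,-15,30,0,0,-0.36,60]
    - [180,-15,60,0,0,-0.55,60]
    - [234,-15,90,0,0,-0.73,60]
    - [234,-15,118,0,0,-0.91,60]
    - [234,-15,118,0,0,-1.1,60]
    - [234,-15,118,0,0,-1.28,60]
    - [234,-15,118,0,0,-1.46,60]
    - [234,-15,118,0,0,-1.562,60]
    - [234,-15,118,0,0,-1.562,60]
    - [234,-15,118,0,0,-1.562,60]

```text
time: 12.05
position: [0.5097, 0.2466, 0.2]
tool_rot: [0.277, 3.129, 0.0]
wrist_force: [-0.2, -0.2, 0.6]
width: 0.0594
finger_force: 0.0
```

```bash
python3 - <<'E'
from h import *
s=snap('wrist','w4.png'); print(s['time'],np.round(s['position'],3),np.round(s['q'],2))
find('wrist',['cover','chamber_rim'],s,2)
fitcircle('w4.png',s,[510,246],16,[38]); fitcircle('w4.png',s,[510,246],44,[11])
goto([510,246,38],80)
E
```

```text
12.05 [0.51  0.247 0.2  ] [ 0.43  0.33  1.64  0.    1.18 -0.96]
wrist cover 0.84 [512. 249.   1.] 
wrist chamber_rim 0.93 [555.   2.  74.] 
fit [[150.  512.  248. ]
 [150.  511.  248. ]
 [150.  511.  247. ]
 [148.7 511.  249. ]] [511.3 247.9]
fit [[148.1 508.  247. ]
 [140.7 508.  246. ]
 [139.8 509.  247. ]
 [132.7 508.  248. ]] [508.5 246.9]
shift [ -0.4  -0.6 162. ] turn [ 0.     0.    -0.001]
```

View pics/w4.png

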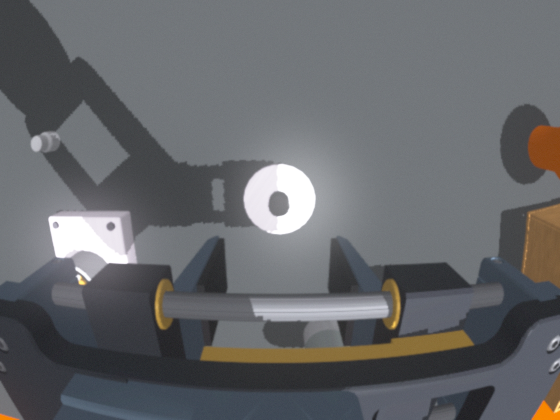

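Cover flange is centred at px (279, 199), and the fits agree on about (510, 247), already under the TCP. Going straight down to grasp the knob.

Call:
apply_moves:
  moves:
    - [0,1,50,0,0,0,60]
    - [0,1,100,0,0,0,60]
    - [0,1,140,0,0,0,60]
    - [0,1,161,0,0,0,60]
    - [0,1,161,0,0,0,60]
    - [0,1,161,0,0,0,16]
    - [0,1,161,0,0,0,16]
    - [0,1,161,0,0,0,16]
    - [0,1,161,0,0,0,16]
    - [0,1,161,0,0,0,16]
    - [0,1,161,0,0,0,16]
  grip_force: 30

```text
time: 13.58
position: [0.51, 0.2478, 0.0393]
tool_rot: [0.274, 3.129, 0.001]
wrist_force: [-0.5, 0.0, 1.9]
width: 0.0206
finger_force: 30.0
```

Call:
apply_moves:
  moves:
    - [0,0,-20,0,0,0,16]
    - [0,0,-60,0,0,0,16]
    - [0,0,-110,0,0,0,16]
    - [0,0,-160,0,0,0,16]
    - [0,0,-160,0,0,0,16]

```text
time: 14.2
position: [0.5118, 0.2485, 0.2029]
tool_rot: [0.274, 3.122, 0.007]
wrist_force: [0.2, 0.3, -2.7]
width: 0.0209
finger_force: 30.0
```

```bash
python3 - <<'E'
from h import *
s=snap('wrist','w5.png'); p=np.array(s['position'])*1000; print(s['time'],p.round(1),s['width'],s['wrist_force'])
find('wrist',['cover'],s,2)
fitcircle('w5.png',s,p[:2],p[2]-39.3+16,[38])
goto([558.5,1.5,199],80.5)
E
```

```text
14.2 [511.8 248.5 202.9] 0.020901577401860525 [ 0.19835564  0.30865412 -2.6772227 ]
wrist cover 0.82 [514. 248. 166.] 
fit [[100.7 512.8 247.5]
 [ 98.4 513.8 247.5]
 [ 93.  512.8 246.5]
 [ 92.8 513.8 248.5]] [513.1 247.4]
shift [ -91.3 -233.5   -0.7] turn [-0.001 -0.001 -0.009]
```

View pics/w5.png

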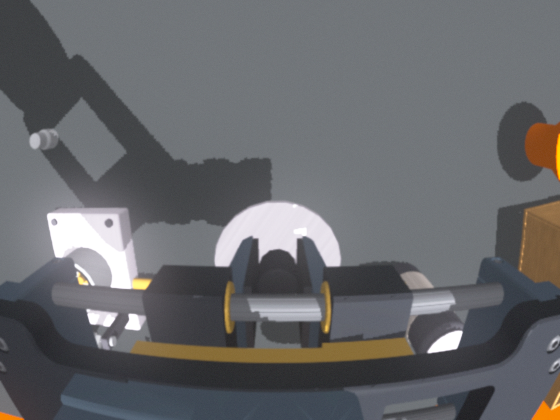

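The cover is held level, its flange visible around (278, 255). I'll measure the chamber and the held cover in the same picture from beside the chamber, so that camera bias cancels.

```bash
python3 - <<'E'
from h import *
goto([590,110,202],80.5)
E
```

```text
shift [-103.4 -121.2   -3.8] turn [-0.001 -0.001 -0.009]
```

Call:
apply_moves:
  moves:
    - [-35,-40,0,0,0,-0.009,16]
    - [-70,-80,0,0,0,-0.009,16]
    - [-103,-121,0,0,0,-0.009,16]
    - [-103,-121,0,0,0,-0.009,16]
    - [-103,-121,0,0,0,-0.009,16]

```text
time: 14.92
position: [0.589, 0.1106, 0.1968]
tool_rot: [-0.261, -3.126, 0.001]
wrist_force: [-0.2, -0.1, -1.4]
width: 0.0214
finger_force: 30.0
```

```bash
python3 - <<'E'
from h import *
s=snap('wrist','w6.png'); p=np.array(s['position'])*1000; print(s['time'],p.round(1),s['width'],s['wrist_force'])
find('wrist',['cover','chamber_rim','clamp_hinge'],s,2)
fitcircle('w6.png',s,p[:2],p[2]-39.3+16,[38])
fitcircle('w6.png',s,[559,1.5],75,[34,30])
goto([558.5,1.5,199],80.5)
E
```

```text
14.925 [589.  110.6 196.8] 0.02140887419471653 [-0.15243779 -0.11008808 -1.39279132]
wrist cover 0.85 [589. 105. 160.] 
wrist chamber_rim 0.67 [557.   3.  74.] 
wrist clamp_hinge 0.72 [617. -11.  88.] 
fit [[ 86.4 591.  109.6]
 [ 85.8 590.  109.6]
 [ 84.6 590.  108.6]
 [ 82.5 589.  108.6]] [590.  109.1]
fit [[2.566e+02 5.590e+02 5.000e-01]
 [2.547e+02 5.590e+02 1.500e+00]
 [2.453e+02 5.580e+02 5.000e-01]
 [2.388e+02 5.580e+02 1.500e+00]] [559.    0.9]
shift [  12.6 -113.7   -0.5] turn [-0.    -0.001  0.002]
```

View pics/w6.png

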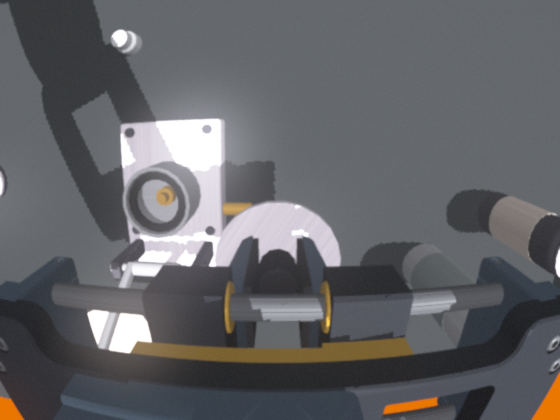

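Call:
apply_moves:
  moves:
    - [6,-50,0,0,0,0,16]
    - [13,-100,0,0,0,0,16]
    - [13,-113,0,0,0,0,16]
    - [13,-113,30,0,0,0,16]
    - [13,-113,60,0,0,0,16]
    - [13,-113,72,0,0,0,16]
    - [13,-113,72,0,0,0,16]
    - [13,-113,72,0,0,0,16]

```text
time: 16.12
position: [0.5597, 0.0016, 0.1281]
tool_rot: [0.259, 3.128, 0.001]
wrist_force: [-0.4, -0.4, -1.6]
width: 0.0212
finger_force: 30.0
```

```bash
python3 - <<'E'
from h import *
s=r.state(); print(s['wrist_force']); goto([558,2,110],80.5)
E
```

```text
[-0.39101204 -0.35842196 -1.61252879]
shift [ 1.8  0.1 18.1] turn [0.001 0.002 0.001]
```

Call:
apply_moves:
  moves:
    - [2,0,4,0,0,0,16]
    - [2,0,8,0,0,0,16]
    - [2,0,12,0,0,0,16]
    - [2,0,15,0,0,0,16]
    - [2,0,15,0,0,0,16]

```text
time: 16.75
position: [0.5566, 0.0016, 0.1116]
tool_rot: [-0.26, -3.13, -0.0]
wrist_force: [-0.1, 0.0, -1.9]
width: 0.0211
finger_force: 30.0
```

Call:
apply_moves:
  moves:
    - [-1,0,2,0,0,0,16]
    - [-1,0,4,0,0,0,16]
    - [-1,0,5,0,0,0,16]
    - [-1,0,5,0,0,0,16]

```text
time: 17.25
position: [0.5579, 0.0014, 0.1072]
tool_rot: [0.26, 3.13, 0.0]
wrist_force: [-0.5, 0.4, 2.9]
width: 0.0209
finger_force: 30.0
```

Call:
apply_moves:
  moves:
    - [0,0,1,0,0,0,16]
    - [0,0,2,0,0,0,16]
    - [0,0,3,0,0,0,16]
    - [0,0,3,0,0,0,16]
    - [0,0,3,0,0,0,16]
    - [0,0,3,0,0,0,16]

```text
time: 18.0
position: [0.5579, 0.0014, 0.1042]
tool_rot: [0.26, 3.13, 0.0]
wrist_force: [-0.9, -0.1, 5.1]
width: 0.0212
finger_force: 30.0
```

Call:
apply_moves:
  moves:
    - [0,0,1,0,0,0,16]
    - [0,0,2,0,0,0,16]
    - [0,0,3,0,0,0,16]
    - [0,0,3,0,0,0,16]
    - [0,0,3,0,0,0,16]
    - [0,0,3,0,0,0,16]

```text
time: 18.75
position: [0.5579, 0.0014, 0.1041]
tool_rot: [0.26, 3.129, 0.0]
wrist_force: [-6.4, 0.2, 23.9]
width: 0.021
finger_force: 30.0
```

Hard stop at z = 104.1, where 104.3 was expected for home, with 24 N: the cover is seated. Releasing and lifting to look.

Call:
apply_moves:
  moves:
    - [0,0,-3,0,0,0,16]
    - [0,0,-3,0,0,0,50]
    - [0,0,-3,0,0,0,50]
    - [0,0,-3,0,0,0,50]
    - [0,0,-3,0,0,0,50]
    - [0,0,-30,0,0,0,50]
    - [20,0,-80,0,0,0,50]
    - [60,0,-140,0,0,0,50]
    - [80,0,-190,0,0,0,50]
    - [80,0,-190,0,0,0,50]

```text
time: 20.0
position: [0.4797, 0.0149, 0.2959]
tool_rot: [0.259, 3.121, 0.002]
wrist_force: [1.0, -0.5, -0.5]
width: 0.0499
finger_force: 0.0
```

```bash
python3 - <<'E'
from h import *
s=snap('wrist','w7.png'); p=np.array(s['position'])*1000; print(s['time'],p.round(1),s['wrist_force'])
find('wrist',['cover','chamber_rim','clamp_grip'],s,1)
fitcircle('w7.png',s,[559,1.5],81,[38])
t=snap('scene','s7.png'); find('scene',['cover','clamp_grip'],t,1)
im=cv2.imread('pics/s7.png')[150:290,200:380]; a=cv2.resize(im,None,fx=3,fy=3,interpolation=cv2.INTER_CUBIC)
b=cv2.resize(cv2.imread('pics/w7.png')[60:300,160:400],(420,420)); b
cv2.imwrite('pics/c7.png',a[:,:])
goto([675,-20,300],-9.5)
E
```

```text
20.0 [479.7  14.9 295.9] [ 0.97267526 -0.49468566 -0.54442993]
wrist cover 0.89 [556.  -4.  64.] 
fit [[ 5.93e+01  5.59e+02  5.00e-01]
 [ 5.64e+01  5.58e+02  5.00e-01]
 [ 5.64e+01  5.59e+02 -5.00e-01]
 [ 5.54e+01  5.59e+02  1.50e+00]] [5.586e+02 2.000e-01]
scene cover 0.57 [563.  -2.  67.] [273. 221.]
scene clamp_grip 0.76 [680. -26. 205.] [305. 202.]
shift [-199.3   -1.6  -11.3] turn [-0.003 -0.002  1.571]
```

View pics/c7.png

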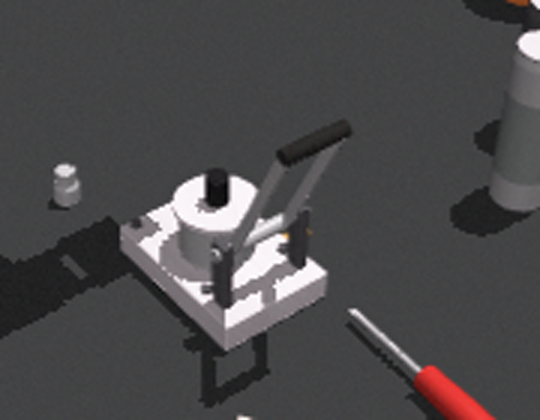

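The cover sits flush on the chamber and the lever is still fully back. Going above the bar.

Call:
apply_moves:
  moves:
    - [0,-2,-11,0,0,0.18,44]
    - [0,-2,-11,0,0,0.36,44]
    - [-40,-2,-11,0,0,0.55,44]
    - [-80,-2,-11,0,0,0.73,44]
    - [-120,-2,-11,0,0,0.91,44]
    - [-160,-2,-11,0,0,1.1,44]
    - [-199,-2,-11,0,0,1.28,44]
    - [-199,-2,-11,0,0,1.46,44]
    - [-199,-2,-11,0,0,1.571,44]
    - [-199,-2,-11,0,0,1.571,44]
    - [-199,-2,-11,0,0,1.571,44]

```text
time: 21.72
position: [0.6748, -0.0202, 0.3012]
tool_rot: [-2.396, -2.031, 0.001]
wrist_force: [-0.3, -0.3, -0.2]
width: 0.0437
finger_force: 0.0
```

```bash
python3 - <<'E'
from h import *
s=snap('wrist'); p=np.array(s['position'])*1000; print(s['time'],p.round(1),s['wrist_force'])
find('wrist',['clamp_grip'],s,1)
goto([675,-20,212],-9.5)
E
```

```text
21.725 [674.8 -20.2 301.2] [-0.27578885 -0.32685034 -0.24028703]
wrist clamp_grip 0.83 [672. -20. 213.] 
shift [ 0.2  0.3 89.7] turn [-0.    -0.     0.001]
```

Call:
apply_moves:
  moves:
    - [0,0,45,0,0,0,44]
    - [0,0,80,0,0,0,44]
    - [0,0,89,0,0,0,44]
    - [0,0,89,0,0,0,44]
    - [0,0,89,0,0,0,8]
    - [0,0,89,0,0,0,8]
    - [0,0,89,0,0,0,8]
    - [0,0,89,0,0,0,8]
    - [0,0,89,0,0,0,8]
  grip_force: 25

```text
time: 22.95
position: [0.675, -0.0202, 0.2136]
tool_rot: [2.398, 2.028, 0.002]
wrist_force: [0.1, -0.6, 3.3]
width: 0.0134
finger_force: 25.0
```

Call:
apply_moves:
  moves:
    - [0,-13,-5,0,0,0,8]
    - [0,-26,-9,0,0,0,8]
    - [0,-40,-11,0,0,0,8]
    - [0,-53,-12,0,0,0,8]
    - [0,-67,-12,0,0,0,8]
    - [0,-81,-10,0,0,0,8]
    - [0,-94,-7,0,0,0,8]
    - [0,-107,-3,0,0,0,8]
    - [0,-120,3,0,0,0,8]
    - [0,-132,9,0,0,0,8]
    - [0,-132,9,0,0,0,8]

```text
time: 24.32
position: [0.5425, 0.0034, 0.2026]
tool_rot: [-2.395, -2.026, 0.0]
wrist_force: [1.5, 5.5, -1.8]
width: 0.0135
finger_force: 25.0
```

Call:
apply_moves:
  moves:
    - [0,-11,8,0,0,0,8]
    - [0,-22,17,0,0,0,8]
    - [0,-31,27,0,0,0,8]
    - [0,-39,38,0,0,0,8]
    - [0,-47,50,0,0,0,8]
    - [0,-53,62,0,0,0,8]
    - [0,-57,75,0,0,0,8]
    - [0,-60,88,0,0,0,8]
    - [0,-62,102,0,0,0,8]
    - [0,-62,102,0,0,0,8]

```text
time: 25.58
position: [0.4831, 0.0131, 0.101]
tool_rot: [-2.398, -2.027, -0.003]
wrist_force: [4.6, 5.5, -2.7]
width: 0.0135
finger_force: 25.0
```

Call:
apply_moves:
  moves:
    - [0,0,5,0,0,0,8]
    - [0,0,10,0,0,0,8]
    - [0,0,14,0,0,0,8]
    - [0,0,16,0,0,0,8]
    - [0,0,16,0,0,0,8]

```text
time: 26.2
position: [0.4826, 0.0132, 0.0876]
tool_rot: [-2.398, -2.027, -0.002]
wrist_force: [-2.2, 5.8, 16.2]
width: 0.0134
finger_force: 25.0
```

Call:
apply_moves:
  moves:
    - [0,0,2,0,0,0,8]
    - [0,0,2,0,0,0,8]

```text
time: 26.45
position: [0.4827, 0.0132, 0.0872]
tool_rot: [-2.398, -2.027, -0.003]
wrist_force: [-4.5, 6.4, 28.9]
width: 0.0133
finger_force: 25.0
```

Stop confirmed. Easing off, releasing and lifting straight up.

Call:
apply_moves:
  moves:
    - [0,0,-2,0,0,0,8]
    - [0,0,-2,0,0,0,40]
    - [0,0,-2,0,0,0,40]
    - [0,0,-2,0,0,0,40]
    - [0,0,-2,0,0,0,40]
    - [0,0,-30,0,0,0,40]
    - [0,0,-80,0,0,0,40]
    - [0,-30,-140,0,0,0,40]
    - [0,-60,-200,0,0,0,40]
    - [0,-60,-200,0,0,0,40]

```text
time: 27.7
position: [0.4246, 0.0219, 0.2878]
tool_rot: [2.394, 2.027, 0.009]
wrist_force: [0.4, 0.4, -0.1]
width: 0.0398
finger_force: 0.0
```

```bash
python3 - <<'E'
from h import *
s=snap('wrist','w8.png'); p=np.array(s['position'])*1000; print(s['time'],p.round(1),s['wrist_force'])
find('wrist',['cover','clamp_grip'],s,1)
t=snap('scene','s8.png'); find('scene',['cover','clamp_grip','small_cover','socket'],t,1)
a=cv2.resize(cv2.imread('pics/s8.png')[160:280,200:340],(420,360),interpolation=cv2.INTER_CUBIC)
b=cv2.resize(cv2.imread('pics/w8.png')[100:280,180:360+30],(378,324)); b=cv2.copyMakeBorder(b,0,36,0,0,0)
cv2.imwrite('pics/c8.png',np.hstack([a,b]))
E
```

```text
27.7 [424.6  21.9 287.8] [ 0.4178729   0.38911979 -0.10370362]
wrist cover 0.8 [559.  -3.  65.] 
wrist clamp_grip 0.89 [476.  13.  92.] 
scene cover 0.85 [562.   1.  64.] [273. 222.]
scene clamp_grip 0.74 [486.  12.  82.] [255. 202.]
scene small_cover 0.83 [ 490. -291.   -1.] [166. 289.]
scene socket 0.47 [384. -21.   1.] [222. 215.]
```

View pics/c8.png

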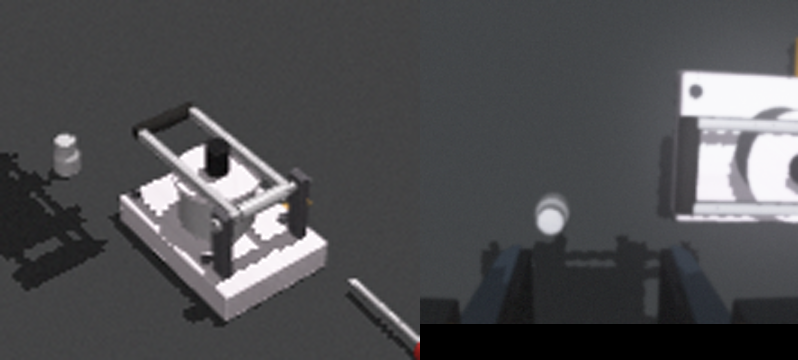

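The lever lies level over the seated cover with the knob between its arms; the socket and small cover haven't moved, and the arm is clear.

```bash
python3 -c "
from rig import r
print(r.finish_job())"
```

```text
the job is handed in; nothing more can be done
None
```

The job is handed in: the lever went back to its stop, the larger cover is pressed home level on the rim, the lever is shut over it and released, and no other item was touched (about 28 s of the 72 s used).

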